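# Put the bar's garnish slicer back together: ejector plate, slicing disc, twist-lock lid

### The job

Put the washed garnish slicer back together: lay the ejector plate on the machine's drive and turn it until it drops fully down over the square drive boss, lay the slicing disc on the ejector plate's boss in the same way so that both sit level and fully home, then put the lid on the bowl rim and turn it clockwise (seen from above) until its two tabs are under the two catches, at their end stops. Leave the milk pitcher, the jigger and the tamper standing where they are.

Things in the scene. Friction and masses are not known exactly. Their poses are not given: they have to be found in the camera images.
- slicer_base: Slicer's fixed round aluminium motor base, 180 mm across, with a bowl: inner radius 66, outer 70, floor 40 mm and rim 95 mm above the counter. Origin on the counter, on the vertical drive axis. -x points along the outlet chute (trough reaching 120 mm from the axis). The lid catches stand at its +y and -y. The drive (see drive_seat) turns in it; its angle is not part of this pose.
- drive_seat (a point): On the axis, top of the drive's flange (radius 24), 43 mm above the counter: the ejector plate's origin when home. From it rises a square boss 30x30, 12 mm high, its top 3.5 mm tapering in by 2 mm a side. It stands at ANY angle, not reported: feel (or see) it. A disc that does not match lies 12 mm too high and drops when turned to match (every 90 deg). The drive turns only against a drag of 0.08 N m.
- lid_seat (a point): On the axis, 90 mm above the counter (5 mm below the rim): the lid's origin when it lies on the rim. Fixed to the base.
- catch (a point): The lid catch at the base's +y, centre of its roof's underside, 102 mm above the counter; the other is opposite. Roof: radius 76 to 91, 24 mm wide, 5 mm thick. Its back stands outside radius 84, its bracket below 89 mm. An end stop at its clockwise end (seen from above) halts a lid tab coming in clockwise when the lid's y axis lies along the base's y axis (either way round).
- ejector_plate: White plastic disc, 120 mm across, raised edge, two straight ribs on top (to 17 mm) at 45 and 225 deg, radius 30 to 58. 0.2 kg. Origin: centre of the hub's underside, z up. Hub 58 mm wide, 16 high, socket 33x33, 13 deep, below; plate 7.5 to 10.5 above the origin; boss as the drive's from 16 to 28 mm, sides across x and y, parallel to the socket: grip it. Starts flat on the counter.
- ejector_top (a point): Top of the ejector plate's hub at the foot of its boss, on its axis, 16 mm above its origin: the slicing disc's origin when it is home on the ejector plate. Turns with the plate.
- slicing_disc: Steel disc, 120 mm across, two blades and dark curved slots, top flat. 0.28 kg. Same hub as the ejector plate: origin at the centre of the hub's underside, z up; socket 33x33 mm, 13 deep, below; plate 7.5 to 10.5 mm; hub top 16 mm; square boss 30x30 (tapering in its top 3.5 mm) from 16 to 28 mm, sides across x and y: grip it. Starts flat on the counter on its hub.
- feed_lid: Grey plastic lid, 0.16 kg. Origin: centre of the underside of its step, z up. Step radius 64, 0 to 5 mm (goes in the bowl); plate radius 74, 5 to 9 mm (on the rim). Two tabs 16 mm wide at +y and -y, out to radius 82, 5 to 9 mm. Put it on turned 25 to 30 deg anticlockwise of locked so that the tabs pass beside the catches. Starts flat on the counter.
- lid_grip (a point): Middle of the lid's twist bar, on the lid's axis, 20 mm above its origin; axes as the lid. The bar runs along x (-31 to +19 mm), is 14 mm wide (y) and stands 9 to 30 mm above the lid's origin. The feed chute, an open box 30x50 mm and up to 39 mm above the origin, stands at x = 31 to 61 mm.
- milk_pitcher: Small steel milk pitcher, 69x98x80 mm, standing; origin at the centre of its underside. Bystander.
- jigger: Double steel jigger, 44x44x74 mm, standing; origin at the centre of its underside. Bystander.
- tamper: Coffee tamper with black grip and steel foot, 58x58x82 mm, standing; origin at the centre of its underside. Bystander.

How it is judged:
By the outcome, as a careful person would: the job done as asked, in the order asked, and still so for the second after the job is handed in, with the robot touching nothing.
It also fails if it takes over 70 s, if anything falls off the work surface, if the arm or the gripper's body presses on something with over 40 N, if the wrist force passes 120 N, or if a joint passes its speed limit or range.

### The arm

A 6-joint arm with a two-finger parallel gripper is mounted at the origin on a cart in front of the work surface, level with it; the furniture and walls round the work are solid. World frame = base frame: x ahead of the robot, y to its left, z up, the work surface at z = 0. Lengths are in mm, angles in rad, forces in N, time in s.
With the tool pointing down it reaches from about 325 to 875 mm from the base axis. Payload 4.4 kg.
Tool frame: the origin (TCP) lies midway between the tips of the shut fingers; the grasp point (between the pads) lies 19 mm behind it; z points along the fingers, y is the direction in which the jaws open and shut (so a half turn about z gives the same grasp; the last joint's range is limited). The gripper opens to 85 mm and grips with 20 to 120 N. Pads are 22 mm wide; open, the fingers measure 114 mm over their backs; the gripper's body (76 mm by 85 mm) begins 54 mm behind the grasp point. The pads swing forward as they close: fully open they stand 13 mm farther back than shut.
Start: joints at [1.192, 0.207, 1.542, -0, 1.393, -0.15], TCP at [129.865, 560.145, 192.682] pointing down, gripper open.
Joint ranges: [-2.73, 2.73], [-0.86, 2.22], [0.23, 2.46], [-1.11, 4.25], [0.08, 2.63], [-2.82, 2.82]. Speed limits (rad/s): [2.79, 2.79, 3.14, 3.14, 3.14, 3.14].

### API

Orientations are given as a unit quaternion [x, y, z, w].
In Python, from cell import arm, claw, kinematics, status, optics gives the robot as it stands. Calls block until the motion is done:
- arm.move_ptp(position, orientation): joint-space move of the TCP to a pose.
- arm.movel(position, speed=150, rotation=None, force_limit=None): straight line of the TCP; rotation=None keeps the orientation; speed is the mean speed in mm/s. With force_limit (N) it stops when the force on the tool has changed by that much, and returns True; else False.
- arm.set_joints(angles): joint-space move.
- claw.command_gripper(opening, newtons=None): finger opening in mm; newtons is the grip in N (None keeps the last); returns when the fingers have stopped.
- arm.wait(seconds).
- kinematics.solve_ik(position, orientation): joint angles nearest the present ones, or None.
- status.get_obs(): the state.
- optics.get_image(name): name is "scene" or "top" or "wrist"; returns the picture (384x512x3 uint8, red, green, blue); there is no depth.
- optics.calibration(name): a dict with "fov_y" (degrees; the focal length in pixels is half the picture's height over the tangent of half this angle, whatever the lens; pixels are square), "cx", "cy" (the principal point, pixels), "R" (3x3) and "t" (3): a world point X has camera coordinates R X + t. Camera axes: x right, y down, z forward; pixel columns grow to the right and rows downward; lengths in mm; the calibration is good to about 2 mm. A picture is of the moment at which its call begins: read the wrist's pose just before it. calibration takes no time and is no camera call; for the wrist camera it gives the pose at the moment of the call.
A pose or a line that the arm cannot do raises arm.IKError and nothing moves.
- arm.sign_off(): hands the job in, once; it reports no verdict.
The state is a dict: "clock": time; "joint_pos": joint angles; "qd": joint speeds; "effort": joint torques, N m; "tool_pos": TCP position; "tcp_rot": TCP orientation; "force": force on the tool from outside, world axes, zero at the start; "wrist_torque": the same for the moment, N m; "finger_gap": finger opening in mm.
Only numpy, scipy, OpenCV 4.12 (cv2) and the standard library are available. Lean on these libraries where they do the work, as an engineer would, in place of code of your own. Each camera call takes 0.05 s, during which the arm holds its last target.

## Working session

There is one attempt and no reset: what is moved stays moved. The work goes in short steps, each a Python script; the robot and the scene stay as the last script left them, time stands still between calls to the robot, and variables do not carry over. Pictures are saved under pics/ and viewed, and the job is handed in when it is done.

```bash
mkdir -p pics; ls
python3 - <<'E'
from cell import arm, claw, kinematics, status, optics
import cv2
for n in ["scene","top","wrist"]:
    im=optics.get_image(n); cv2.imwrite(f"pics/{n}0.png",im[:,:,::-1])
    c=optics.calibration(n); print(n,c)
print(status.get_obs())
E
```

```text
pics
scene {'fov_y': 42.364765848362076, 'cx': 253.53286671482567, 'cy': 186.54367983012605, 'R': array([[ 0.55679425, -0.83062581, -0.00639732],
       [-0.59037222, -0.39030358, -0.70648691],
       [ 0.58432937,  0.39714465, -0.70769719]]), 't': array([-267.6888482 ,  409.33601522, 1246.47241163])}
top {'fov_y': 50.38920301408605, 'cx': 254.6413398005252, 'cy': 185.81283455673886, 'R': array([[ 0.00881348, -0.99993357,  0.00742766],
       [-0.99144256, -0.00970565, -0.13018239],
       [ 0.13024584, -0.00621674, -0.99146224]]), 't': array([  50.43101249,  582.79920126, 1242.0053814 ])}
wrist {'fov_y': 67.74311558887638, 'cx': 252.79800515302796, 'cy': 188.94605625729807, 'R': array([[ 0.2249959 ,  0.97435916, -0.00103605],
       [ 0.92093059, -0.21231083,  0.32681945],
       [ 0.31821956, -0.07448717, -0.94508623]]), 't': array([-574.46142784,  -42.60370239,  380.21115915])}
{'clock': 0.15, 'joint_pos': array([ 1.19248812e+00,  2.07267452e-01,  1.54268758e+00,  1.73580256e-05,
        1.39351664e+00, -1.50465382e-01]), 'qd': array([-2.93065189e-05, -2.84312828e-04, -5.59811886e-03, -5.73546826e-04,
       -6.57628139e-04, -1.83231230e-04]), 'effort': array([ 2.96204453e-04, -3.83510542e+01, -2.92040133e+01, -3.00861757e-04,
        6.52741714e-03, -2.85188406e-05]), 'tool_pos': array([129.60621212, 559.49255419, 191.73875555]), 'tcp_rot': array([ 1.13676639e-01,  9.93517357e-01, -9.04630449e-04, -2.53754467e-04]), 'force': array([-0.49186608,  0.20552529,  0.37984445]), 'wrist_torque': array([-0.01367277, -0.00568978, -0.0062148 ]), 'finger_gap': 85.59693628469317}
```

View pics/scene0.png

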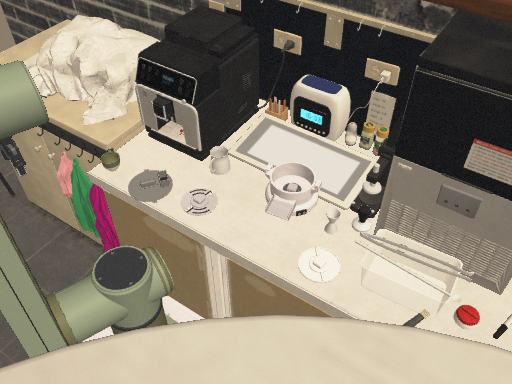

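View pics/top0.png

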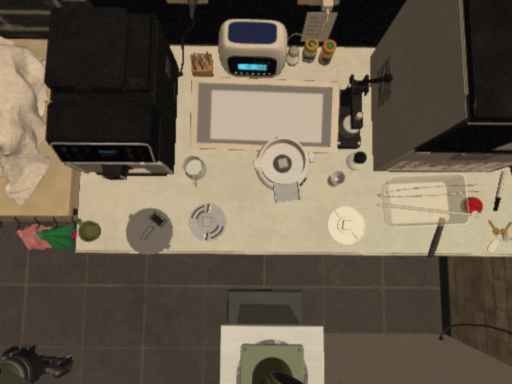

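View pics/wrist0.png

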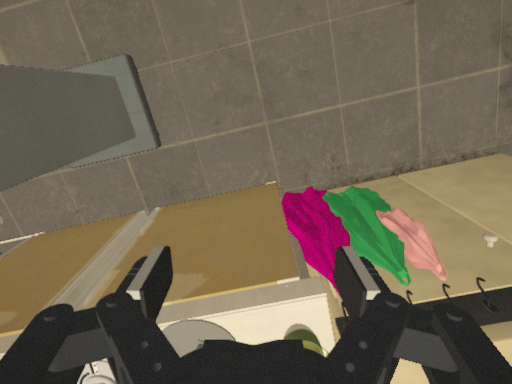

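Run:
```python
import cv2
a=cv2.imread('pics/top0.png')
cv2.imwrite('pics/top0z.png',cv2.resize(a[170:370,150:350],None,fx=4,fy=3.0*4/3,interpolation=cv2.INTER_CUBIC)[:600] if 0 else cv2.resize(a[60:210,170:370],None,fx=4,fy=4,interpolation=cv2.INTER_CUBIC))
```

```text
(no output)
```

View pics/top0z.png

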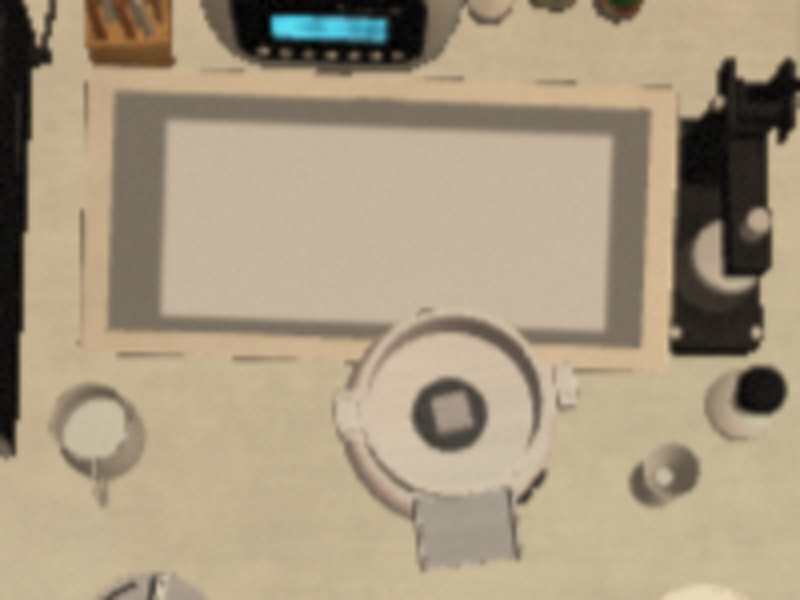

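```bash
cat > h.py <<'E'
from cell import arm, claw, kinematics, status, optics
import numpy as np, cv2
from scipy.spatial.transform import Rotation as Rn
def K(c): f=192/np.tan(np.radians(c['fov_y'])/2); return f
def ray(c,u,v,z):
    f=K(c); d=np.array([(u-c['cx'])/f,(v-c['cy'])/f,1]); R=np.array(c['R']);t=np.array(c['t'])
    o=-R.T@t; w=R.T@d; return o+w*(z-o[2])/w[2]
def proj(c,X):
    f=K(c); p=np.array(c['R'])@np.asarray(X,float)+c['t']; return np.array([c['cx']+f*p[0]/p[2],c['cy']+f*p[1]/p[2]])
def quat(yaw):  # tool down, jaw (tool y) axis direction at angle yaw in world xy
    y=np.array([np.cos(yaw),np.sin(yaw),0]); z=np.array([0,0,-1.]); x=np.cross(y,z)
    return Rn.from_matrix(np.stack([x,y,z],1)).as_quat()
def shot(n,fn):
    c=optics.calibration(n); im=optics.get_image(n); cv2.imwrite('pics/'+fn+'.png',im[:,:,::-1])
    import pickle; pickle.dump(c,open('pics/'+fn+'.pkl','wb')); return c
def cal(fn):
    import pickle; return pickle.load(open('pics/'+fn+'.pkl','rb'))
def st(): 
    o=status.get_obs(); print('t%.2f'%o['clock'],'p',o['tool_pos'].round(1),'F',o['force'].round(1),'M',o['wrist_torque'].round(2),'gap',round(o['finger_gap'],1),'q',o['joint_pos'].round(2)); return o
E
python3 - <<'E'
from h import *
c=optics.calibration('top')
for n,u,v,z in [('ej',346,225,8),('disc',207,221,12),('lid',149,231,9),('base',283,163,55),('tamper',357,160,80),('jig',337,178,74),('pit',194,168,80)]:
    p=ray(c,u,v,z); print(n,p.round(0),np.hypot(p[0],p[1]).round(0))
R=Rn.from_quat(status.get_obs()['tcp_rot']).as_matrix();print(R.round(3))
cw=optics.calibration('wrist'); p=status.get_obs()['tool_pos']
o=-np.array(cw['R']).T@cw['t']; print('cam in tool',R.T@(o-p), (R.T@np.array(cw['R']).T).round(3))
print(quat(0),quat(np.pi/2))
E
```

```text
ej [ 464. -236.    8.] 520.0
disc [472. 205.  12.] 515.0
lid [439. 388.   9.] 586.0
base [653. -32.  55.] 653.0
tamper [ 660. -257.   80.] 708.0
jig [ 604. -196.   74.] 635.0
pit [630. 241.  80.] 674.0
[[-0.974  0.226 -0.001]
 [ 0.226  0.974 -0.002]
 [ 0.    -0.002 -1.   ]]
cam in tool [ 8.44502087e+01  1.27791159e-01 -1.80897465e+02] [[ 0.001 -0.945 -0.327]
 [ 1.     0.001  0.001]
 [-0.001 -0.327  0.945]]
[0.70710678 0.70710678 0.         0.        ] [3.061617e-17 1.000000e+00 0.000000e+00 0.000000e+00]
```

Run:
```python
from h import *
q=quat(np.pi/2)
print([kinematics.solve_ik(p,q).round(2) for p in [[410,388,150],[443,205,150],[610,-32,210],[434,-236,150]]])
arm.move_ptp([410,388,150],q); shot('wrist','lid1'); st()
arm.move_ptp([443,205,150],q); shot('wrist','disc1'); st()
arm.move_ptp([610,-32,210],q); shot('wrist','base1');st()
arm.move_ptp([434,-236,150],q); shot('wrist','ej1'); st()
for n in ['lid1','disc1','base1','ej1']:
    a=cv2.imread(f'pics/{n}.png'); cv2.imwrite(f'pics/{n}z.png',cv2.resize(a[0:330,60:460],None,fx=2,fy=2 if 0 else 1.8,interpolation=cv2.INTER_CUBIC) if 0 else cv2.resize(a[0:300,50:450],None,fx=2,fy=2,interpolation=cv2.INTER_CUBIC))
```

```text
[array([ 0.6 ,  0.22,  1.61, -0.  ,  1.31, -0.97]), array([ 0.26,  0.06,  1.8 , -0.  ,  1.28, -1.31]), array([-0.19,  0.27,  1.43, -0.  ,  1.44, -1.76]), array([-0.67,  0.07,  1.78, -0.  ,  1.28, -2.24])]
t1.46 p [409.3 388.9 150.2] F [-0.4  0.1 -0.4] M [ 0.05 -0.07 -0.01] gap 85.4 q [ 0.61  0.22  1.61  0.    1.31 -0.97]
t2.27 p [443.1 206.5 150.3] F [-0.1 -0.4 -0.4] M [ 0.02  0.02 -0.03] gap 85.4 q [ 0.26  0.06  1.8   0.    1.28 -1.31]
t3.46 p [609.2 -30.1 209.4] F [0.1 0.4 0.4] M [ 0.   -0.01  0.03] gap 85.6 q [-0.19  0.27  1.43  0.    1.44 -1.76]
t4.58 p [ 435.3 -235.5  150.7] F [-0.1 -0.1  0.4] M [ 0.02 -0.04 -0.03] gap 85.3 q [-0.67  0.07  1.78  0.    1.28 -2.24]
```

View pics/lid1z.png

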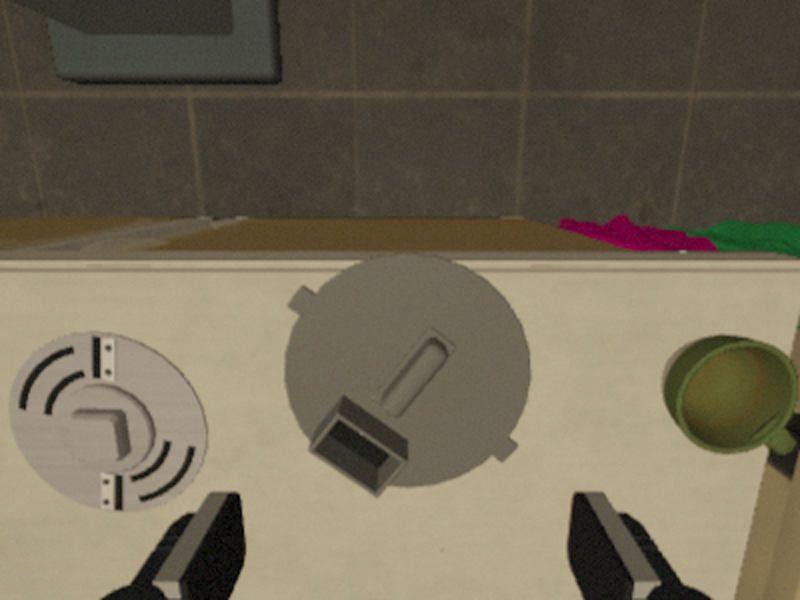

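View pics/disc1z.png

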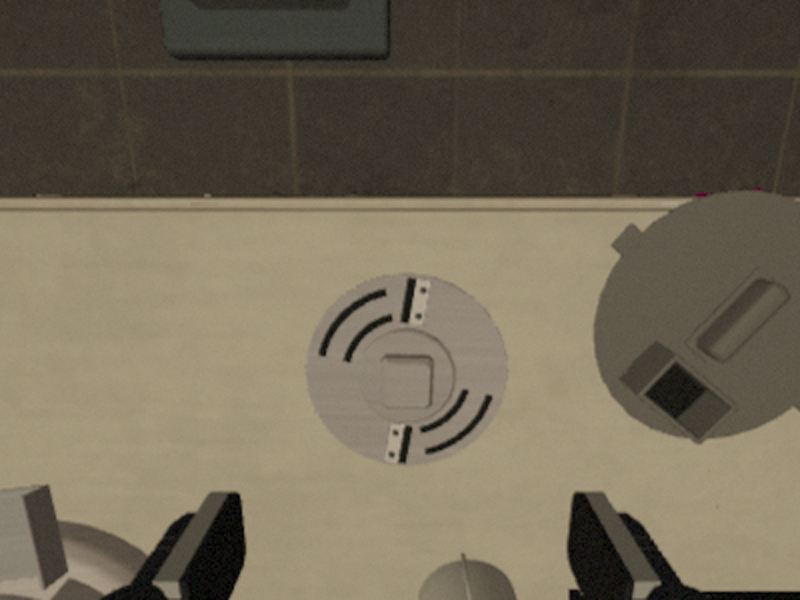

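View pics/base1z.png

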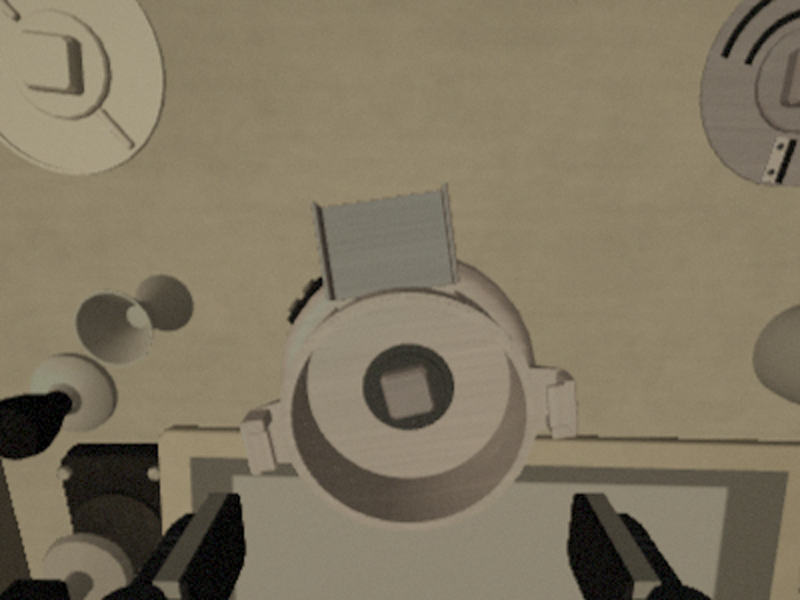

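View pics/ej1z.png

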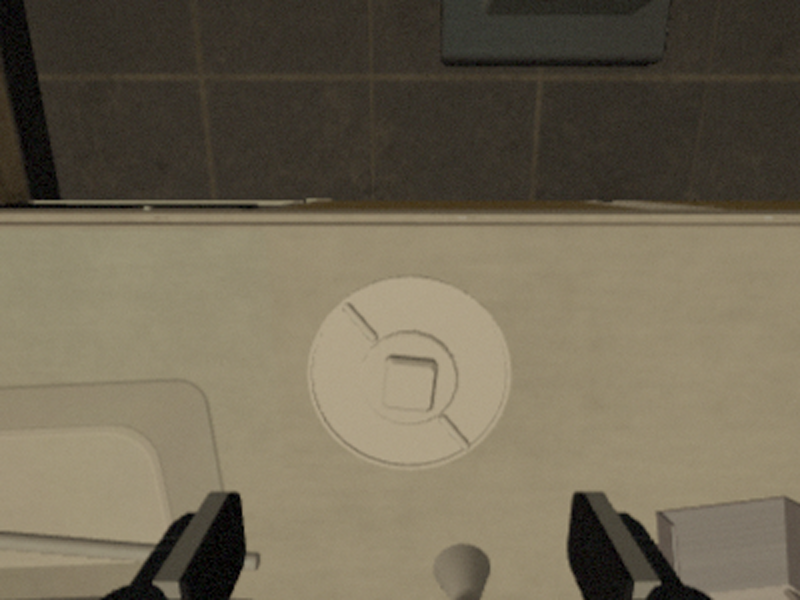

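Run:
```python
import cv2
# orig px = z/2 + (50,0)
for n,(x0,y0,w,h,s) in {'disc1':(200,135,110,100,6),'ej1':(200,135,110,100,6),'base1':(160,120,200,150,4),'lid1':(180,120,140,130,4.6)}.items():
    a=cv2.imread(f'pics/{n}.png')[y0:y0+h,x0:x0+w]; a=cv2.normalize(a,None,0,255,cv2.NORM_MINMAX)
    cv2.imwrite(f'pics/{n}c.png',cv2.resize(a,None,fx=s,fy=s,interpolation=cv2.INTER_CUBIC))
```

```text
(no output)
```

View pics/disc1c.png

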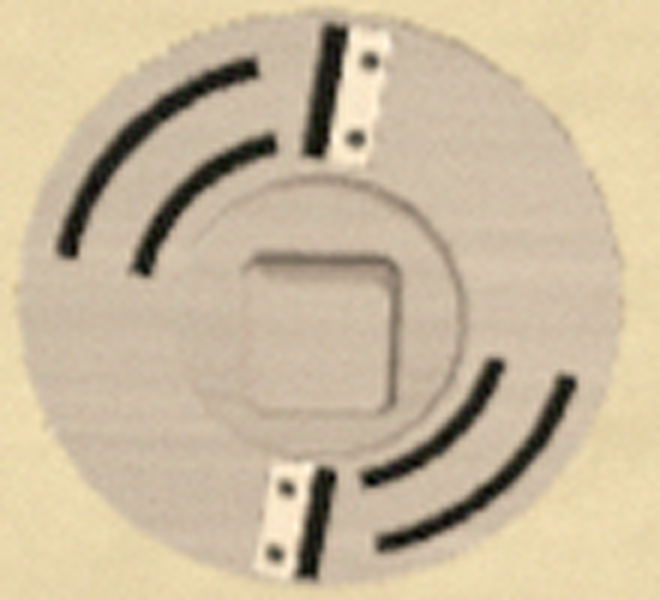

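View pics/ej1c.png

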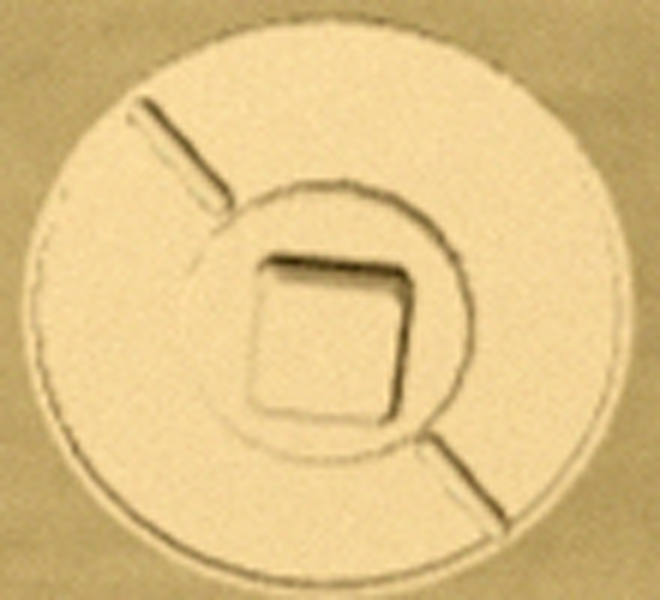

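View pics/base1c.png

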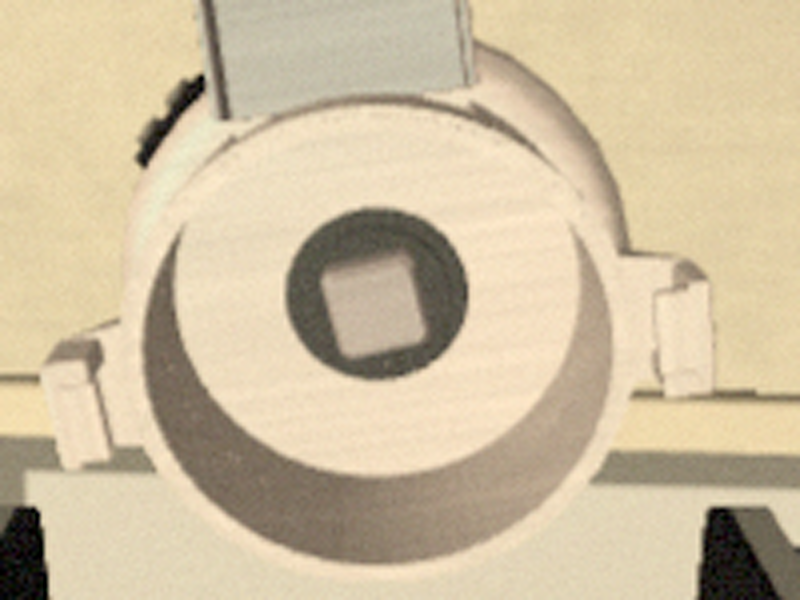

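View pics/lid1c.png

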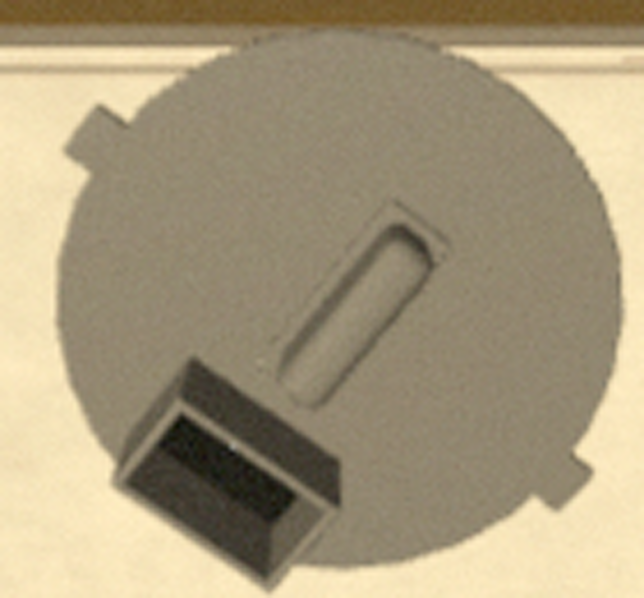

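```bash
cat > m.py <<'E'
from h import *
def W(n,pts,off,s,z):
    c=cal(n); return np.array([ray(c,p[0]/s+off[0]-0.0,p[1]/s+off[1],z) for p in pts])[:,:2]
def circ(P):
    A=np.c_[2*P,np.ones(len(P))]; x=np.linalg.lstsq(A,(P**2).sum(1),rcond=None)[0]; return x[:2].round(1),np.sqrt(x[2]+x[:2]@x[:2]).round(1)
if __name__=='__main__':
    ang=lambda v: np.degrees(np.arctan2(v[1],v[0])).round(1)
    for n,out,sq in [('disc1',[(18,300),(624,290),(330,8),(325,586),(100,105),(550,105),(90,490),(555,480)],[(248,283),(388,283),(386,410),(248,410)]),
                     ('ej1',[(22,310),(632,310),(330,17),(330,592),(110,110),(560,120),(100,490),(555,490)],[(260,285),(397,292),(388,420),(250,410)])]:
        print(n,circ(W(n,out,(200,135),6,9)))
        S=W(n,sq,(200,135),6,28); print(S.mean(0).round(1),[ (np.hypot(*(S[(i+1)%4]-S[i])).round(1),ang(S[(i+1)%4]-S[i])) for i in range(4)])
    S=W('base1',[(322,275),(407,253),(427,340),(348,360)],(160,120),4,55)
    print('drive',S.mean(0).round(1),[ (np.hypot(*(S[(i+1)%4]-S[i])).round(1),ang(S[(i+1)%4]-S[i])) for i in range(4)])
    print('flange',circ(W('base1',[(286,295),(468,295),(378,207),(378,380)],(160,120),4,43)))
    print('rim in',circ(W('base1',[(143,340),(612,340),(379,564),(210,505),(550,500)],(160,120),4,95)))
    S=W('base1',[(78,415),(686,338)],(160,120),4,107); print('catch',S.mean(0),np.hypot(*(S[1]-S[0])),ang(S[1]-S[0]))
    S=W('base1',[(220,0),(235,118)],(160,120),4,50);print('chuteL',ang(S[0]-S[1]))
    S=W('base1',[(460,0),(468,88)],(160,120),4,50);print('chuteR',ang(S[0]-S[1]))
    S=W('lid1',[(81,126.5),(575.5,490.5)],(180,120),4.6,9);print('lid tabs',S.mean(0),np.hypot(*(S[1]-S[0])),ang(S[1]-S[0]))
    S=W('lid1',[(405,240),(300,392)],(180,120),4.6,30);print('bar',S,np.hypot(*(S[1]-S[0])),ang(S[1]-S[0]))
    print('lid c',circ(W('lid1',[(58,300),(622,290),(340,30),(350,566),(130,135),(545,110),(560,465)],(180,120),4.6,8)))
E
python3 m.py
```

```text
disc1 (array([468.5, 207.6]), np.float64(60.2))
[468.4 206.9] [(np.float64(26.0), np.float64(90.0)), (np.float64(25.4), np.float64(-0.0)), (np.float64(26.3), np.float64(-90.0)), (np.float64(25.4), np.float64(179.3))]
ej1 (array([ 462. , -232.9]), np.float64(60.0))
[ 461.7 -233.9] [(np.float64(25.5), np.float64(87.0)), (np.float64(25.7), np.float64(-2.8)), (np.float64(26.4), np.float64(-94.4)), (np.float64(25.1), np.float64(175.1))]
drive [651.3 -28.1] [(np.float64(27.2), np.float64(105.4)), (np.float64(29.6), np.float64(13.0)), (np.float64(25.9), np.float64(-74.6)), (np.float64(29.7), np.float64(-164.5))]
flange (array([651.7, -27.7]), np.float64(29.6))
rim in (array([653.1, -27.9]), np.float64(65.9))
catch [651.71280839 -27.72286874] 165.75447386040446 98.0
chuteL -174.9
chuteR -173.1
lid tabs [436.53370377 390.58762974] 162.12090783122116 52.2
bar [[409.85039889 405.80028702]
 [448.81160208 380.60300771]] 46.39911893988798 -32.9
lid c (array([436.9, 391.2]), np.float64(72.9))
```

Run:
```python
from h import *
y=np.radians(86.3); q=quat(y)
claw.command_gripper(50)
arm.move_ptp([462,-233.5,60],q); st()
r=arm.movel([462,-233.5,17],speed=60,force_limit=6); print(r); st()
claw.command_gripper(20,40); st()
arm.movel([462,-233.5,150],speed=150); st(); shot('wrist','hold1')
a=cv2.imread('pics/hold1.png'); cv2.imwrite('pics/hold1z.png',cv2.resize(a[130:384,100:410],None,fx=2.3,fy=2.3,interpolation=cv2.INTER_CUBIC))
```

```text
t5.48 p [ 461.5 -233.2   59.6] F [ 0.4 -0.1  0.4] M [ 0.03 -0.03  0.04] gap 50.0 q [-0.64  0.24  1.8  -0.    1.1  -2.14]
False
t6.35 p [ 462.2 -233.6   17. ] F [-0.2 -0.8  0.4] M [-0.07 -0.01  0.05] gap 50.1 q [-0.64  0.31  1.82  0.    1.01 -2.14]
t6.75 p [ 462.1 -233.6   17.2] F [ 0.1 -0.1 -0.2] M [-0.   -0.07  0.03] gap 20.0 q [-0.64  0.31  1.82  0.    1.01 -2.14]
t7.78 p [ 461.2 -232.9  148.9] F [0.8 0.5 0.1] M [ 0.03  0.04 -0.03] gap 20.0 q [-0.64  0.13  1.73 -0.    1.29 -2.14]
```

View pics/hold1z.png

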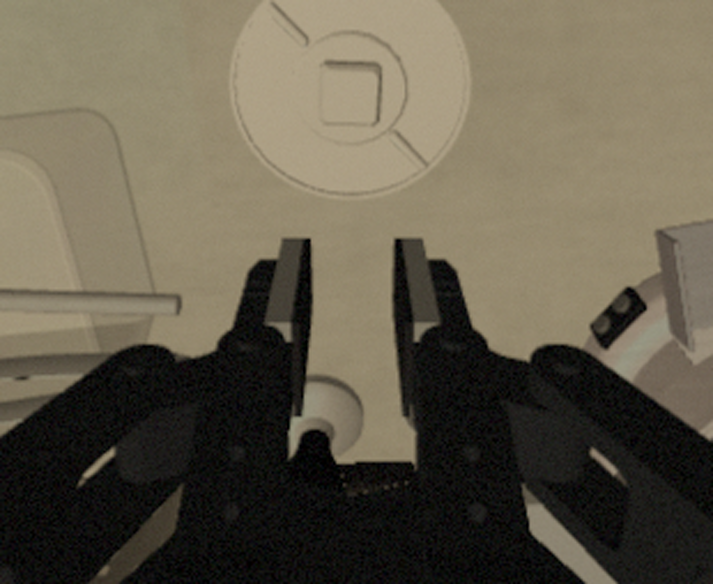

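Run:
```python
from m import *
print(W('hold1',[(350,94)],(100,130),2.3,28),circ(W('hold1',[(231,85),(470,85),(350,197)],(100,130),2.3,9)))
c=cal('hold1')
o=np.array([461.2,-232.9,148.9])
print(proj(c,o), (proj(c,o)-[100,130])*2.3)
jd=np.array([np.cos(np.radians(86.3)),np.sin(np.radians(86.3)),0])
for s in (-10,10):
  for b in (0,19,40): print(s,b,((proj(c,o+jd*s+[0,0,b])-[100,130])*2.3).round())
```

```text
[[ 460.10408005 -232.96846461]] (array([ 462.1, -232.8]), np.float64(60.1))
[252.369339  218.6611069] [350.4494797  203.92054587]
-10 0 [317. 204.]
-10 19 [314. 233.]
-10 40 [310. 273.]
10 0 [384. 204.]
10 19 [387. 233.]
10 40 [391. 273.]
```

Run:
```python
from h import *
y=np.radians(86.3); q=quat(y)
claw.command_gripper(44)
arm.movel([462,-233.5,25],speed=200)
r=arm.movel([462,-233.5,-8],speed=30,force_limit=4); print(r); st()
shot('wrist','near1')
a=cv2.imread('pics/near1.png'); cv2.imwrite('pics/near1z.png',cv2.resize(a[130:384,100:410],None,fx=2.3,fy=2.3,interpolation=cv2.INTER_CUBIC))
```

```text
False
t10.22 p [ 462.2 -233.6   -7.8] F [-0.   0.1  0.7] M [-0.02 -0.05  0.09] gap 43.6 q [-0.64  0.35  1.83 -0.    0.96 -2.14]
```

View pics/near1z.png

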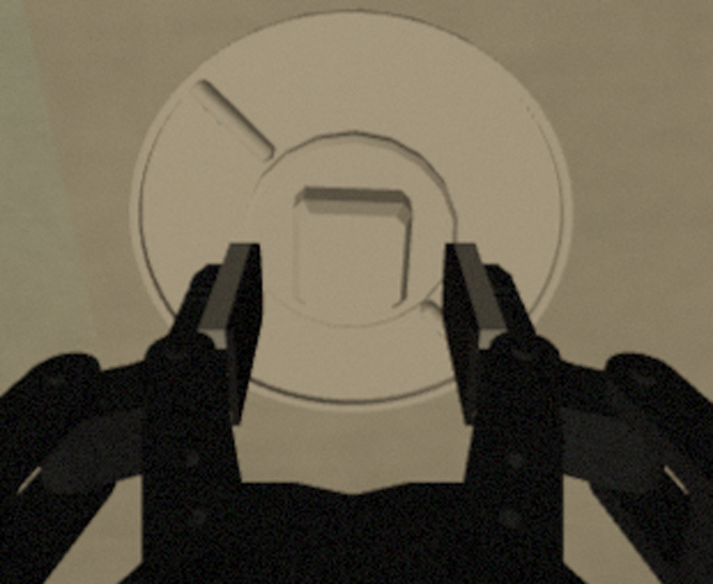

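Run:
```python
from m import *
a=np.radians(86.3); jd=np.array([np.cos(a),np.sin(a),0]); xd=np.cross(jd,[0,0,-1])
for n,o,g,fx in [('near1',np.array([462.2,-233.6,-7.8]),43.6,11),('hold1',np.array([461.2,-232.9,148.9]),20,11)]:
  c=cal(n)
  for b in (0,10,20,25,30,40):
    for fx in (0,11):
      P=[((proj(c,o+jd*s*g/2+xd*fx+[0,0,b])-[100,130])*2.3).round() for s in (-1,1)]
      print(n,b,fx,P[0],P[1])
c=cal('near1')
print('boss',((proj(c,[462,-233.5,28])-[100,130])*2.3),[ray(c,100+u/2.3,130+v/2.3,28).round(1) for u,v in [(295,213),(410,222),(395,305),(305,305)]])
```

```text
near1 0 0 [278. 204.] [423. 204.]
near1 0 11 [277. 170.] [424. 170.]
near1 10 0 [275. 218.] [426. 219.]
near1 10 11 [273. 183.] [428. 183.]
near1 20 0 [271. 235.] [430. 235.]
near1 20 11 [269. 198.] [432. 198.]
near1 25 0 [269. 244.] [432. 244.]
near1 25 11 [267. 206.] [434. 206.]
near1 30 0 [266. 253.] [435. 253.]
near1 30 11 [264. 215.] [437. 215.]
near1 40 0 [261. 273.] [440. 273.]
near1 40 11 [259. 233.] [442. 233.]
hold1 0 0 [317. 204.] [384. 204.]
hold1 0 11 [317. 170.] [384. 170.]
hold1 10 0 [316. 219.] [385. 219.]
hold1 10 11 [315. 183.] [386. 183.]
hold1 20 0 [314. 235.] [387. 235.]
hold1 20 11 [313. 198.] [388. 198.]
hold1 25 0 [313. 244.] [388. 244.]
hold1 25 11 [312. 206.] [389. 206.]
hold1 30 0 [312. 253.] [389. 253.]
hold1 30 11 [311. 215.] [390. 214.]
hold1 40 0 [310. 273.] [391. 273.]
hold1 40 11 [309. 233.] [392. 233.]
boss [350.81443188 263.82048204] [array([ 447.1, -246.2,   28. ]), array([ 451.3, -218.3,   28. ]), array([ 474.7, -223. ,   28. ]), array([ 473.2, -246. ,   28. ])]
```

Run:
```python
from h import *
r=arm.movel([462,-233.5,-36],speed=25,force_limit=4); print(r); st()
shot('wrist','near2')
a=cv2.imread('pics/near2.png'); cv2.imwrite('pics/near2z.png',cv2.resize(a[130:384,100:410],None,fx=2.3,fy=2.3,interpolation=cv2.INTER_CUBIC))
```

```text
True
t10.97 p [ 461.9 -233.4  -24.6] F [0.4 0.3 4.6] M [0.08 0.1  0.02] gap 43.8 q [-0.64  0.38  1.84 -0.    0.93 -2.14]
```

View pics/near2z.png

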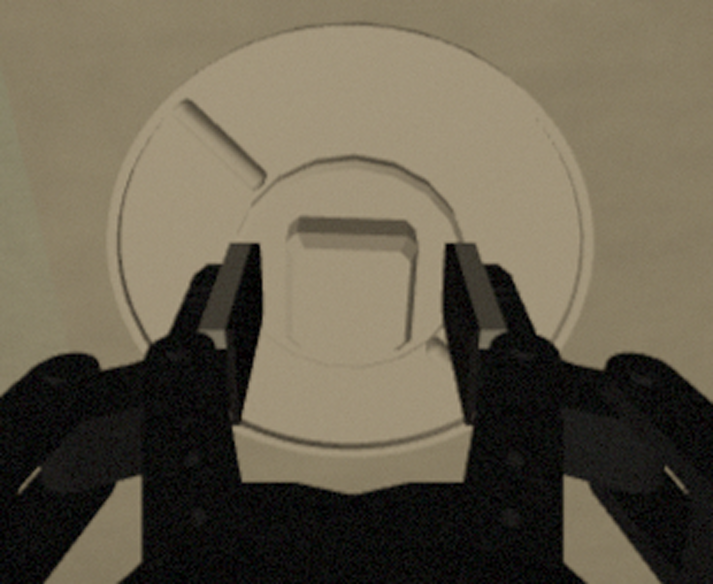

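Run:
```python
from h import *
arm.movel([462,-233.5,-21.5],speed=25)
claw.command_gripper(22,50); st()
r=arm.movel([462,-233.5,110],speed=150); o=st()
shot('wrist','hold2')
a=cv2.imread('pics/hold2.png'); cv2.imwrite('pics/hold2z.png',cv2.resize(a[130:384,100:410],None,fx=2.3,fy=2.3,interpolation=cv2.INTER_CUBIC))
```

```text
t11.60 p [ 462.  -233.5  -21.4] F [-0.5  0.4  2.4] M [ 0.04  0.09 -0.04] gap 28.1 q [-0.64  0.37  1.84 -0.    0.93 -2.14]
t12.62 p [ 461.  -232.8  108.7] F [-0.1 -0.2 -1.8] M [-0.02 -0.02  0.03] gap 28.2 q [-0.64  0.17  1.77 -0.    1.21 -2.14]
```

View pics/hold2z.png

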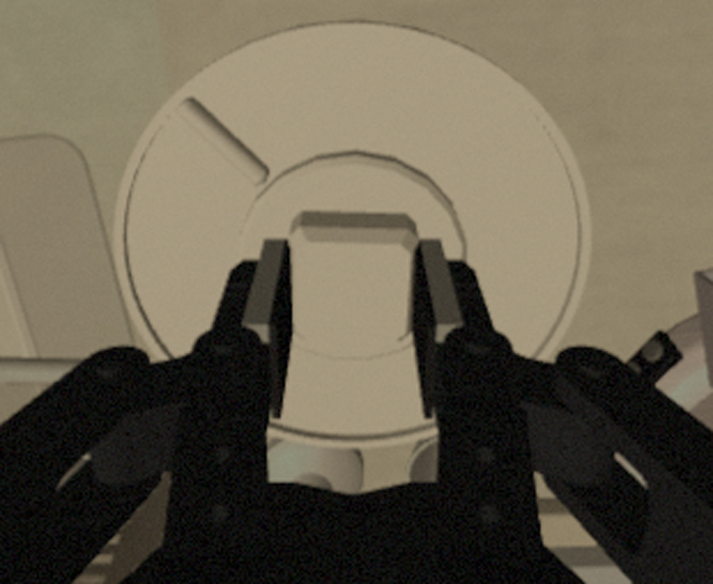

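Run:
```python
from m import *
p=W('hold2',[(115,240),(592,240),(353,21),(180,90),(520,85),(353,440)],(100,130),2.3,139); print(circ(p))
c=cal('hold2')
print([ray(c,100+u/2.3,130+v/2.3,158).round(1) for u,v in [(300,238),(412,238)]])
```

```text
(array([ 461.6, -232.1]), np.float64(60.6))
[array([ 445.9, -243.2,  158. ]), array([ 447.5, -218.2,  158. ])]
```

Run:
```python
from h import *
q=quat(np.radians(105))
x,y=651.3,-28.4
arm.move_ptp([x,y,115],q); st()
arm.movel([x,y,45],speed=120); st()
r=arm.movel([x,y,19],speed=25,force_limit=8); print(r); st()
```

```text
t13.76 p [650.4 -29.5 114.4] F [ 0.3 -1.  -2.9] M [0.01 0.08 0.06] gap 28.2 q [-0.18  0.43  1.41 -0.    1.3  -2.01]
t14.49 p [651.9 -28.9  45.7] F [ 0.2 -0.  -2.2] M [-0.   -0.02 -0.02] gap 27.8 q [-0.18  0.51  1.46 -0.    1.17 -2.01]
True
t15.37 p [651.2 -28.3  21.6] F [-0.3 -0.8  4.4] M [ 0.    0.12 -0.02] gap 28.5 q [-0.18  0.54  1.47  0.    1.13 -2.01]
```

Run:
```python
from h import *
claw.command_gripper(46)
arm.movel([651.3,-28.4,115],speed=180)
arm.move_ptp([610,-30,150],quat(np.pi/2)); shot('wrist','b2'); st()
a=cv2.imread('pics/b2.png'); a=cv2.normalize(a,None,0,255,cv2.NORM_MINMAX); cv2.imwrite('pics/b2z.png',cv2.resize(a[60:360,60:450],None,fx=2,fy=2,interpolation=cv2.INTER_CUBIC))
```

```text
t16.76 p [609.  -29.8 148.2] F [0.1 0.3 0.9] M [0.02 0.   0.02] gap 45.9 q [-0.19  0.32  1.5   0.    1.33 -1.76]
```

View pics/b2z.png

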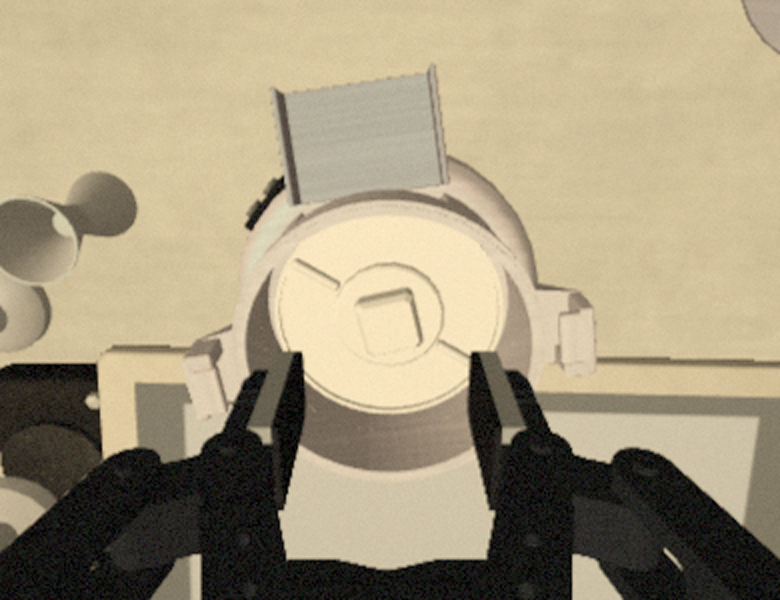

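Run:
```python
from m import *
a=cv2.imread('pics/b2.png')[190:260,220:300]; a=cv2.normalize(a,None,0,255,cv2.NORM_MINMAX)
cv2.imwrite('pics/b2c.png',cv2.resize(a,None,fx=8,fy=8,interpolation=cv2.INTER_CUBIC))
```

```text
(no output)
```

View pics/b2c.png

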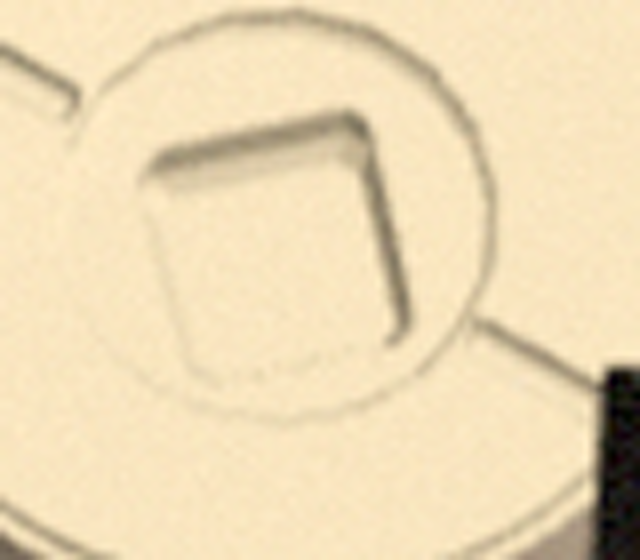

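Run:
```python
from m import *
S=W('b2',[(155,192),(352,160),(395,340),(198,380)],(220,190),8,71);d=np.roll(S,-1,0)-S
print(S.mean(0),np.hypot(*d.T),np.degrees(np.arctan2(d[:,1],d[:,0])))
print(circ(W('b2',[(495,220),(285,10),(285,422),(440,85),(145,55),(460,330)],(220,190),8,59)))
# grab disc
q=quat(np.pi/2); x,y=468.4,207.3
arm.move_ptp([x,y,60],q)
arm.movel([x,y,5],speed=150)
r=arm.movel([x,y,-36],speed=30,force_limit=4); print(r); o=st()
arm.movel([x,y,o['tool_pos'][2]+3],speed=25)
claw.command_gripper(22,60); st()
arm.movel([x,y,115],speed=150); st(); shot('wrist','hold3')
a=cv2.imread('pics/hold3.png'); cv2.imwrite('pics/hold3z.png',cv2.resize(a[130:384,100:410],None,fx=2.3,fy=2.3,interpolation=cv2.INTER_CUBIC))
```

```text
[650.62290326 -27.79260052] [24.6217172  25.32930037 25.56173376 26.54353262] [ 100.08662957   13.20644762  -77.11573896 -168.90100586]
(array([650., -28.]), np.float64(28.9))
True
t19.34 p [468.1 207.3 -24.9] F [-1.1 -0.9  5.6] M [-0.02  0.13 -0.01] gap 46.0 q [ 0.25  0.37  1.85 -0.    0.92 -1.32]
t19.93 p [468.4 207.3 -21.8] F [-1.3 -0.9  2.6] M [-0.09  0.09  0.02] gap 28.1 q [ 0.25  0.37  1.85 -0.    0.93 -1.32]
t21.00 p [467.1 207.  113.6] F [-0.8 -0.4 -3.2] M [ 0.04 -0.05  0.01] gap 27.9 q [ 0.25  0.16  1.77 -0.    1.22 -1.32]
```

View pics/hold3z.png

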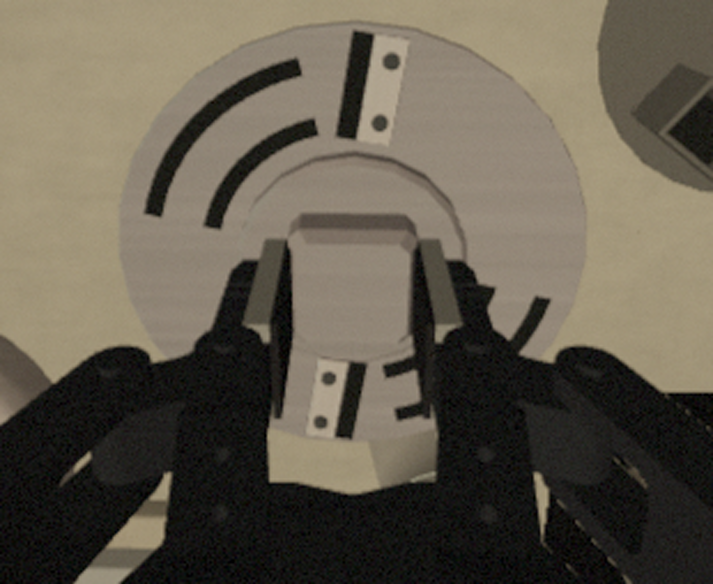

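Run:
```python
from h import *
q=quat(np.radians(103))
x,y=651,-28.3
arm.move_ptp([x,y,120],q)
arm.movel([x,y,58],speed=120); st()
r=arm.movel([x,y,34],speed=25,force_limit=8); print(r); st()
```

```text
t22.86 p [651.4 -27.9  58.5] F [ 0.7  0.2 -2.5] M [-0.03 -0.03  0.04] gap 28.1 q [-0.18  0.49  1.45  0.    1.2  -1.97]
True
t23.63 p [650.6 -28.3  37.2] F [0.3 1.1 5.6] M [-0.05  0.05 -0.07] gap 27.8 q [-0.18  0.52  1.46 -0.    1.16 -1.97]
```

Run:
```python
from h import *
claw.command_gripper(46)
arm.movel([651,-28.3,125],speed=180)
arm.move_ptp([610,-30,160],quat(np.pi/2)); shot('wrist','b3')
arm.move_ptp([437,391,60],quat(np.radians(53)));shot('wrist','lid2'); st()
for n in ('b3','lid2'):
  a=cv2.imread(f'pics/{n}.png'); a=cv2.normalize(a,None,0,255,cv2.NORM_MINMAX); cv2.imwrite(f'pics/{n}z.png',cv2.resize(a[60:360,60:450],None,fx=2,fy=2,interpolation=cv2.INTER_CUBIC))
```

```text
t26.73 p [438.  390.5  60.1] F [-0.7  0.5 -0.8] M [-0.01  0.01 -0.  ] gap 45.9 q [ 0.58  0.37  1.63 -0.    1.14 -0.34]
```

View pics/b3z.png

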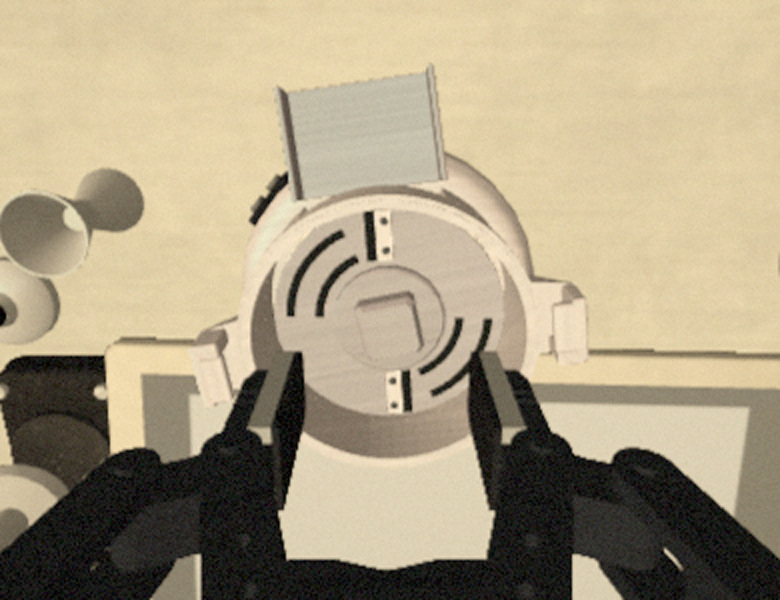

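View pics/lid2z.png

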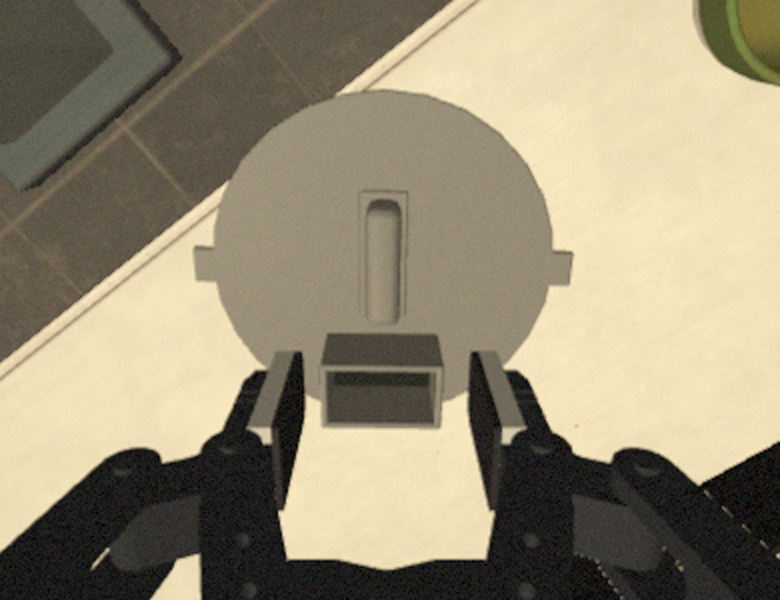

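Run:
```python
from m import *
S=W('lid2',[(195,264.5),(572,268.5)],(60,60),2,9);d=S[1]-S[0]; print(S.mean(0),np.hypot(*d),np.degrees(np.arctan2(d[1],d[0])))
print(circ(W('lid2',[(214,240),(553,240),(383,90),(255,140),(510,140)],(60,60),2,8)))
S=W('lid2',[(366,210),(402,210),(404,310),(364,310)],(60,60),2,27);print(S, S.mean(0))
c=cal('b3')
print(circ(W('b3',[(272,310),(502,310),(388,207),(390,414)],(60,60),2,68)))
```

```text
[437.2094117  390.48646666] 162.51272107466454 52.35692945409021
(array([436.6, 390.7]), np.float64(73.2))
[[409.46584542 402.91924768]
 [417.79166076 413.97107985]
 [452.07101338 389.67193659]
 [442.24026221 376.62598439]] [430.39219544 395.79706213]
(array([651.2, -28.6]), np.float64(59.4))
```

Run:
```python
from h import *
x,y=437,390.6; q=quat(np.radians(52.4))
claw.command_gripper(32)
arm.movel([x,y,0],speed=120,rotation=q)
r=arm.movel([x,y,-40],speed=30,force_limit=4); print(r); o=st()
arm.movel([x,y,o['tool_pos'][2]+2.7],speed=25)
claw.command_gripper(8,60); st()
arm.movel([x,y,110],speed=150); st(); shot('wrist','hold4')
a=cv2.imread('pics/hold4.png'); cv2.imwrite('pics/hold4z.png',cv2.resize(a[80:384,70:440],None,fx=1.95,fy=1.95,interpolation=cv2.INTER_CUBIC))
a=cv2.imread('pics/b3.png'); a=cv2.normalize(a,None,0,255,cv2.NORM_MINMAX)
l=cv2.resize(a[210:280,140:200],None,fx=6,fy=6,interpolation=cv2.INTER_CUBIC);r=cv2.resize(a[180:250,315:375],None,fx=6,fy=6,interpolation=cv2.INTER_CUBIC)
cv2.imwrite('pics/catch.png',np.hstack([l,r]))
```

```text
True
t28.62 p [436.8 390.4 -30.2] F [-0.8 -0.7  5.1] M [-0.01  0.13  0.03] gap 31.8 q [ 0.58  0.5   1.66  0.    0.98 -0.33]
t29.22 p [437.  390.6 -27.5] F [ 0.9 -0.6 -0.6] M [-0.01 -0.02 -0.07] gap 12.4 q [ 0.58  0.5   1.66  0.    0.99 -0.33]
t30.28 p [436.  389.9 108.6] F [ 0.1 -0.4 -0.9] M [-0.03 -0.01 -0.05] gap 12.4 q [ 0.58  0.31  1.59  0.    1.24 -0.33]
```

View pics/hold4z.png

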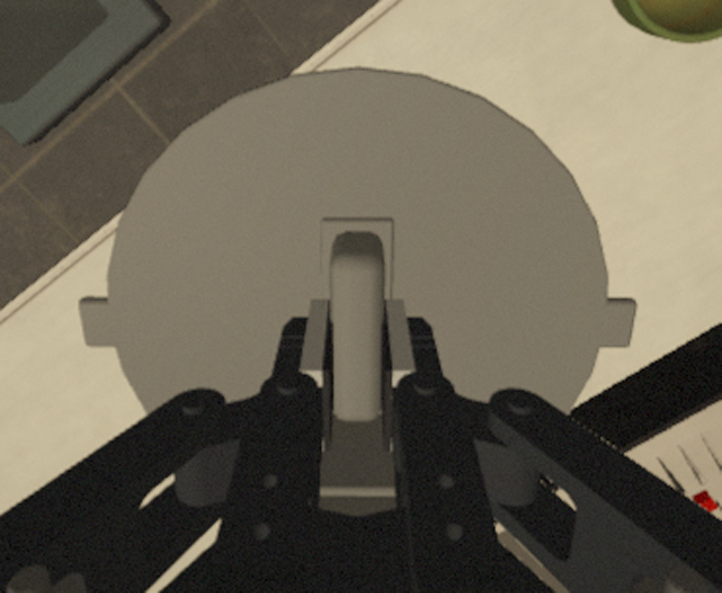

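View pics/catch.png

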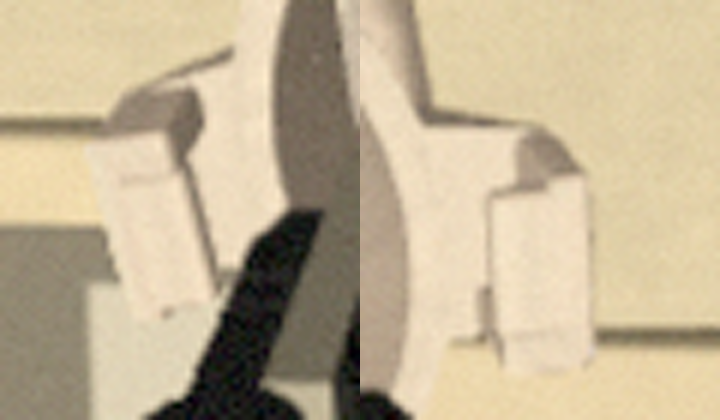

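Run:
```python
from m import *
L=W('b3',[(120,182),(182,170),(215,300),(145,318)],(140,210),6,107);R=W('b3',[(132,195),(223,178),(233,328),(140,337)],(315,180),6,107)
print(L,R); d=R.mean(0)-L.mean(0); print((R.mean(0)+L.mean(0))/2,np.hypot(*d),np.degrees(np.arctan2(*d[::-1]))-90)
for a,b in [(L[1],L[2]),(L[0],L[3]),(R[0],R[3]),(R[1],R[2])]:
  d=b-a; print(np.degrees(np.arctan2(*d[::-1])))
# held lid
S=W('hold4',[(82,322),(634,322)],(70,80),1.95,135.9+9);d=S[1]-S[0];print(S.mean(0),np.hypot(*d),np.degrees(np.arctan2(*d[::-1])))
print(circ(W('hold4',[(107,280),(608,280),(357,68),(175,140),(535,135)],(70,80),1.95,145)))
```

```text
[[ 655.11851157 -114.59697786]
 [ 653.0435809  -104.92495395]
 [ 675.99106519 -101.86444264]
 [ 679.28289427 -113.1729971 ]] [[627.11630339  45.21883966]
 [624.37441339  58.36320808]
 [649.10723228  62.72865235]
 [650.65653505  48.73773122]]
[651.836317   -27.43886753] 164.8057571960579 9.797843157877153
7.596720580995051
3.3724777245322715
8.501857866350843
10.009842623934341
[436.19704206 390.68737845] 162.4746135636362 52.590935655629536
(array([436.7, 390.2]), np.float64(73.1))
```

Run:
```python
from h import *
q=quat(np.radians(125)); x,y=651.5,-28.0
arm.move_ptp([x,y,118],q); st()
arm.movel([x,y,76],speed=100); st()
r=arm.movel([x,y,58],speed=20,force_limit=6); print(r); st()
shot('wrist','on1')
a=cv2.imread('pics/on1.png'); a=cv2.normalize(a,None,0,255,cv2.NORM_MINMAX);cv2.imwrite('pics/on1z.png',cv2.resize(a[80:384,70:440],None,fx=1.95,fy=1.95,interpolation=cv2.INTER_CUBIC))
```

```text
t32.09 p [651.2 -27.1 117.6] F [ 0.2  1.  -2.4] M [-0.02 -0.02  0.04] gap 12.8 q [-0.17  0.43  1.41  0.    1.3  -2.36]
t32.66 p [651.3 -27.7  75.7] F [-0.2  0.3 -2. ] M [-0.1  -0.    0.01] gap 12.7 q [-0.18  0.47  1.44  0.    1.23 -2.36]
True
t33.33 p [651.4 -28.   62.4] F [-0.6  0.4  4.2] M [-0.08 -0.08 -0.02] gap 12.6 q [-0.18  0.49  1.45 -0.    1.2  -2.36]
```

View pics/on1z.png

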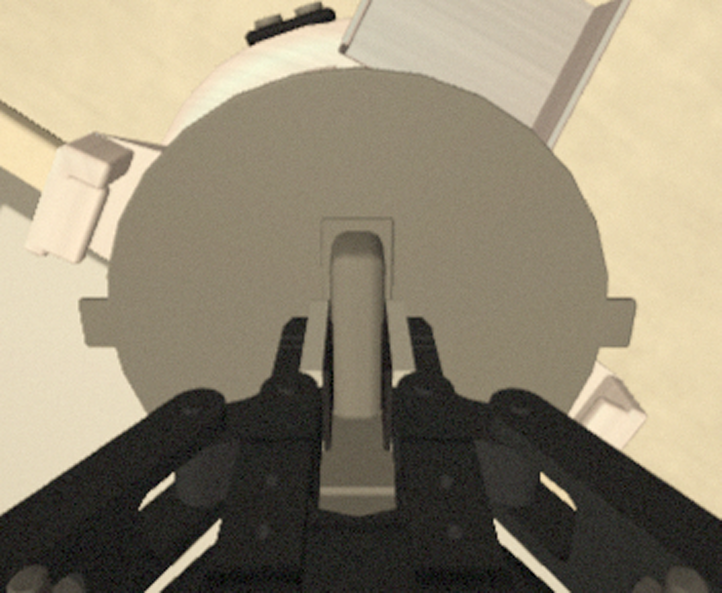

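Run:
```python
from h import *
x,y=651.5,-28.0
arm.movel([x,y,62.6],rotation=quat(np.radians(118))); st()
arm.movel([x,y,62.6],rotation=quat(np.radians(107))); st()
for a in np.arange(105,90,-2):
    arm.movel([x,y,62.6],rotation=quat(np.radians(a))); arm.wait(0.1)
    o=status.get_obs(); R=Rn.from_quat(o['tcp_rot']).as_matrix()
    print(a,'t%.2f'%o['clock'],'F',o['force'].round(1),'M',o['wrist_torque'].round(2),'yaw',np.degrees(np.arctan2(R[1,1],R[0,1])).round(1))
    if abs(o['wrist_torque'][2])>0.8: break
```

```text
t33.65 p [651.4 -28.   62.5] F [ 0.9 -0.1  0.5] M [-0.1  -0.01 -0.05] gap 12.7 q [-0.18  0.49  1.45 -0.    1.2  -2.24]
t33.99 p [651.3 -28.1  62.5] F [-1.2  0.3  0.7] M [-0.15  0.03 -0.07] gap 12.5 q [-0.18  0.49  1.45 -0.    1.2  -2.05]
105 t34.34 F [-0.3  0.7  0.5] M [-0.18  0.04  0.07] yaw 105.1
103 t34.69 F [ 0.9 -0.6  0. ] M [-0.08  0.01  0.02] yaw 103.1
101 t35.04 F [ 0.1 -0.1  0.3] M [-0.07  0.04 -0.01] yaw 101.0
99 t35.39 F [ 0.   0.4 -0.6] M [-0.11  0.07  0.03] yaw 99.0
97 t35.74 F [ 0.2  0.6 -0.8] M [-0.15  0.02  0.33] yaw 97.1
95 t36.09 F [-0.6 -0.3 -0.9] M [-0.18  0.    1.36] yaw 95.1
```

Run:
```python
from h import *
x,y=651.5,-28.0
arm.movel([x,y,62.6],rotation=quat(np.radians(96.6))); st()
claw.command_gripper(32); st()
arm.movel([x,y,130],speed=150)
arm.move_ptp([600,-30,170],quat(np.pi/2)); arm.wait(0.2); shot('wrist','fin'); shot('top','fintop'); st()
a=cv2.imread('pics/fin.png'); a=cv2.normalize(a,None,0,255,cv2.NORM_MINMAX);cv2.imwrite('pics/finz.png',cv2.resize(a[40:330,60:450],None,fx=2,fy=2,interpolation=cv2.INTER_CUBIC))
a=cv2.imread('pics/fintop.png');cv2.imwrite('pics/fintopz.png',cv2.resize(a[60:260,130:390],None,fx=3,fy=3,interpolation=cv2.INTER_CUBIC)[:600])
```

```text
t36.34 p [651.4 -28.   62.5] F [ 0.2 -0.4 -1.7] M [-0.13 -0.03  0.7 ] gap 12.8 q [-0.18  0.49  1.45  0.    1.2  -1.86]
t36.67 p [651.7 -28.1  62.8] F [-0.4 -1.  -0.1] M [0.06 0.01 0.02] gap 31.7 q [-0.18  0.49  1.45  0.    1.2  -1.86]
t37.93 p [599.8 -29.9 168.5] F [-0.1  0.2  0.3] M [ 0.01 -0.01  0.07] gap 32.2 q [-0.19  0.28  1.5   0.    1.36 -1.76]
```

View pics/finz.png

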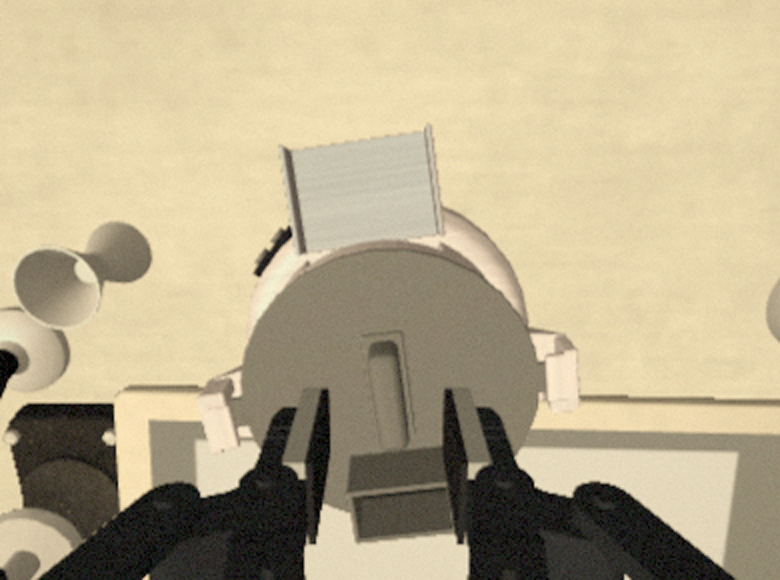

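View pics/fintopz.png

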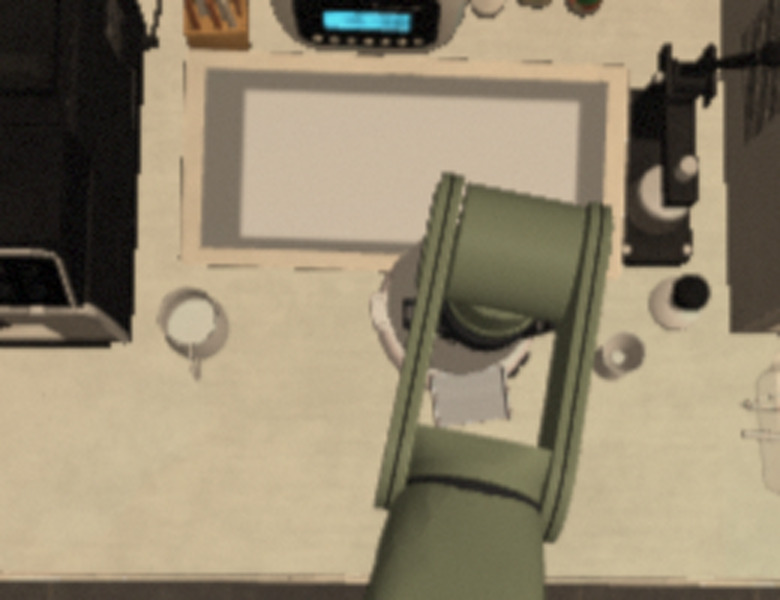

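Run:
```python
from h import *
arm.wait(0.3); arm.sign_off(); st()
```

```text
the job is handed in; nothing more can be done
the job is handed in; nothing more can be done
```

The garnish slicer is back together and handed in at about 38 s of the 70 s limit. My checks agree with a good result, but the sign-off gives no verdict.

- **Ejector plate:** I lined it up with the drive boss by eye and lowered it. Contact came at the computed home height (43 mm), and the picture afterwards showed it level and centred.
- **Slicing disc:** It went onto the ejector boss the same way, and contact was again at home height (59 mm). Its outline in the picture was centred on the axis to about 1 mm and had the size expected at that height.
- **Lid:** It seated on the rim at 90 mm, turned about 27° anticlockwise of locked. I turned it clockwise until the resistance climbed to about 1.4 N m, near lid angle 7.5°. The last picture shows both tabs under the catches, with the gripper clear.
- **Bystanders:** The milk pitcher, jigger and tamper look to be still standing where they were. I checked this only by looking at the final pictures.

**Checks that disagreed:**
- The finger tips sit about 40 mm behind the reported TCP. My first grasp of the ejector plate therefore closed above the boss without moving anything. I found the true height by touching down gently and used that from then on.
- My picture estimates of the base's angle ranged from 6° to 10°. The lid's stop at about 7.5° falls within that range.

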